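# Step a circuit board under the pointer and lock the stage

### The arm

A 7-joint arm with a two-finger parallel gripper is mounted at the origin on the work surface. World frame = base frame: x ahead of the robot, y to its left, z up, the work surface at z = 0. Lengths are in m, angles in degrees, forces in N, time in s.
With the tool pointing down it reaches from about 0.4 to 0.925 m from the base axis. Payload 4.1 kg.
Tool frame: the origin (TCP) lies between the finger pads; the fingertips stand robot.nose_length ahead of it and the grasp point (between the pads) lies 11 mm behind it (robot.nose_length is the distance from the TCP to the fingertips, in m); x points along the fingers, y is the direction in which the jaws open and shut, and the axes are right-handed (so a half turn about x gives the same grasp; the last joint's range is limited). The gripper opens to 85 mm and grips with 20 to 120 N. Pads are 22 mm wide; open, the fingers measure 114 mm over their backs; the gripper's body (76 mm by 85 mm) begins 54 mm behind the grasp point. The pads swing forward as they close: fully open they stand 13 mm farther back than shut.
Start: joints at [-71.906, 22.827, 2.584, 88.041, -1.071, 69.15, -2.905], TCP at [0.262, 0.595, 0.239] pointing down, gripper open.
Joint ranges: [-161.44, 161.44], [-28.35, 127.94], [-78.24, 83.42], [0, 140.83], [-78.03, 258.03], [13.02, 114.36], [-168.23, 168.23]. Speed limits (degrees/s): [147.25, 147.25, 180, 180, 180, 180, 180].

### API

Orientations are given as a 3x3 rotation matrix whose columns are the frame's x, y, z axes.
In Python, from rig import robot gives the robot as it stands. The module is installed in compiled form; this text tells all that it offers.
- The arm moves only by the tool carry_out, never from a script. Its argument "commands" is a list of rows, each an object of numbers: "grip": the gripper command: -1 is fully open, 1 is shut, values between are in proportion; "tx", "ty", "tz": the shift along the tool's x, y, z in cm; "turn": the turn about the tool's x in rad. A call has 1 to 12 rows; each row is the pose to reach, as a shift and turn from the pose commanded when the call began, along the tool's axes at that moment; what a row does not reach only later rows make up. A row lasts 1/12 s, in which the tool goes at most 41.7 mm and 7.16 degrees, less where a joint would pass 70% of its speed; a pose out of reach is approached as far as the arm can. A call with a gripper value outside its range is refused whole. The fingers move at their own pace and stop on an object; "squeeze" is the grip in N (left out, the last holds). Time passes only in rows, so rows that repeat a pose let the fingers close. It gives the time, the measured TCP pose, the force and the opening at its end, in the units of the state.
- robot.get_state(): the state, without advancing time (a new reading comes with each control period).
- robot.camera(name): name is "scene" or "side" or "wrist"; returns (picture, depth): 420x560x3 uint8, blue, green, red; 420x560 float32, m along the optical axis (not along the pixel's ray), 0 where there is no reading.
- robot.camera_model(name): a dict with "camera_matrix" (3x3 intrinsics, pixels), "view" (4x4, takes a point from world to camera coordinates). Camera axes: x right, y down, z forward; pixel columns grow to the right and rows downward; lengths in m; the calibration is good to about 2 mm. A picture is of the moment at which its call begins: read the wrist's pose just before it. camera_model takes no time and is no camera call; for the wrist camera it gives the pose at the moment of the call.
- robot.sign_off(): hands the job in, once; it reports no verdict.
Trained networks look in the newest picture that a camera, given by its name, has taken for a name from the list of things; names that differ only in an ending like _2 or _b are one class to them, and where a whole thing is asked for, a point or a joint stands for the part that bears it (a point fixed in the world has none). Each returns a list of dicts, best first, with "score" (0 to 1); they miss things now and then, are a little off and sometimes report something else, mostly with a low value. They report only what shows in the picture. A call takes as long as a camera call.
- robot.recognise(label, camera): "point" ([row, column] in pixels, amid what is visible of it).
- robot.place_of(label, camera): "point" ([row, column] in pixels: a listed point, or the origin of a listed thing).
The state is a dict: "time": time; "qpos": joint angles; "joint_velocities": joint speeds; "effort": joint torques, N m; "ee_pos": TCP position; "eef_rot": TCP orientation; "ft_force": force on the tool from outside, world axes, zero at the start; "wrist_torque": the same for the moment, N m; "width": opening from 0.0 (shut) to 1.0 (fully open).
Only numpy, scipy, OpenCV 4.12 (cv2) and the standard library are available. Lean on these libraries where they do the work, as an engineer would, in place of code of your own. Each camera call takes 0.05 s, during which the arm holds its last target.

### The job

On the small x-y stage, move the board carrier by its post so that the round brass mark stops under the tip of the fixed pointer, then so that the square brass mark stops there. Then, leaving the carrier where it is, grip the knurled lock collar, turn it until its hidden keyways drop over the pins inside, and push it fully home. Finish while still gripping the collar and holding it down against its spring, and leave the other things on the desk alone.

Things in the scene. Friction and masses are not known exactly. Their poses are not given: they have to be found in the camera images.
- stage: Grey metal base plate, 210 x 350 x 12 mm, fixed to the desk. Origin at the centre of its underside, on the desk; its x and y run along the short and long sides, z up. In this frame the carrier is on the +y half, the lock collar at (0, -110) mm, and the pointer reaches in from a 14 mm post at (92, 30) mm, its arm at most 58 mm above the desk.
- pointer_tip (a point): Tip of the fixed dark steel pointer, a thin finger pointing to the stage's -x side; the tip is 42 mm above the desk, some 5 mm above the board.
- round_mark (a point): Centre of the flat round brass mark, 12 mm across, on the green circuit board on the carrier (aluminium plate, 90 x 140 mm, top 33 mm above the desk). The carrier slides level along stage x and y, 30 mm either way of mid-travel, and never turns; its slides have 1 to 2 N of friction and stay where left. Both marks can reach the pointer.
- square_mark (a point): Centre of the flat square brass mark, 11 x 11 mm, on the same board, 34 mm in stage x and 30 mm in stage y from the round one.
- carrier_post (a point): Grasp height of the carrier's upright round steel post, 16 mm in diameter, by which the carrier is moved: it stands 44 mm out of the carrier plate, top 77 mm above the desk; this point is 60 mm above the desk. Axes as the stage's.
- collar_grip (a point): Point on the axis of the knurled round steel lock collar, 18 mm below its flat top. Collar 42 mm in diameter, 50 mm tall, axis upright; released, its top is 84 mm and this point 66 mm above the desk. The point goes down with the collar but does not turn with it. The collar turns endlessly either way with light friction (up to 0.1 N m when pressed) and stays where left.
- lock_axis (a point): Fixed point of the stage on the collar's axis, 84 mm above the desk (where the top is when released). Hidden in the collar are three keyways 120 degrees apart, over three fixed pins 120 degrees apart. Their angle cannot be seen; they start at least 20 degrees off the pins, and meet them within a third of a turn either way, with 4 degrees of play each way. Once over the pins the collar turns no more.
- lock_drop (a joint): How far the lock collar is pushed down, m: 0 released, about 0.002 when it rests on the pins (not aligned; do not force it), 0.009 fully home. A spring pushes it up with 4 N at 0 and 8.5 N when home, so it rises again when let go.
- mug: Bystander: ceramic mug, 80 mm across, 90 mm tall; origin at the centre of its underside.
- bottle: Bystander: drink bottle, 64 mm across, 210 mm tall; origin at the centre of its underside.
- phone: Bystander: dark phone, 75 x 155 x 9 mm, lying flat; origin at the centre of its underside.
- screwdriver: Bystander: screwdriver, 170 mm long, lying on the desk.

How it is judged (in metres and radians):
On the way, in this order (a step that is already met when the one before it is completed fails the run):
1. the round mark stops under the pointer tip (horizontal distance between round_mark and pointer_tip below 0.004 m), for 0.2 s.
2. the square mark stops under the pointer tip (horizontal distance between square_mark and pointer_tip below 0.004 m), for 0.2 s.
3. the collar has dropped over the pins and is pushed home, the square mark still under the pointer (value of joint lock_drop above 0.0075 m and horizontal distance between square_mark and pointer_tip below 0.004 m), for 0.2 s.
At the end, for the whole second after the job is handed in: The collar is pushed down at least 7.5 of its 9 mm against its spring, the fingers bear on it with more than 1 N, and the centre of the square mark is within 4 mm of the pointer tip, seen from above; all of this through the last second (all of step 3 and contact force between the fingers and collar above 1 N); the arm keeps its last pose, push and grip.
It fails at once if a bystander is pushed more than 20 mm (distance of any of mug, bottle, phone, screwdriver from where it was at the start of the episode above 0.02 m).
It also fails if it takes over 61 s, if anything falls off the work surface, if the arm or the gripper's body presses on something with over 40 N, if the wrist force passes 120 N, or if a joint passes its speed limit or range.

## Working session

There is one attempt and no reset: what is moved stays moved. The work goes in short steps, Python scripts to look and compute and a tool call to move; the robot and the scene stay as the last step left them, time stands still between calls to the robot, and variables do not carry over. Pictures are saved under pics/ and viewed, and the job is handed in when it is done.

Besides the shell and the picture viewer there is one more tool, called after "Emit:" as a command line: name --argument value ..., lists and objects as JSON in quotes. carry_out: Moves the arm, as the interface text tells. Its arguments: {"type":"object","properties":{"commands":{"type":"array"},"squeeze":{"type":"number"}},"required":["commands"]}

```bash
mkdir -p pics; ls; python3 - <<'E'
from rig import robot
import cv2,numpy as np
print(robot.nose_length)
s=robot.get_state()
for k,v in s.items(): print(k,np.round(v,3).tolist())
for n in ["scene","side","wrist"]:
    im,d=robot.camera(n); cv2.imwrite(f"pics/{n}0.png",im); np.save(f"pics/{n}0.npy",d)
    m=robot.camera_model(n); print(n,np.round(m["camera_matrix"],1).tolist(),np.round(m["view"],4).tolist())
E
```

```text
pics
0.008
time 0.0
qpos [-71.907, 22.874, 2.58, 88.116, -1.072, 69.151, -2.905]
joint_velocities [0.027, 0.141, -0.007, -0.068, -0.186, -0.04, 0.025]
effort [0.0, -47.513, 1.365, -25.422, 0.012, 0.01, 0.0]
ee_pos [0.262, 0.594, 0.238]
eef_rot [[-0.001, 0.403, 0.915], [-0.002, 0.915, -0.403], [-1.0, -0.002, 0.0]]
ft_force [-0.63, -0.144, 0.169]
wrist_torque [0.049, -0.003, -0.004]
width 1.004
scene [[491.4, 0.0, 278.3], [0.0, 491.4, 207.7], [0.0, 0.0, 1.0]] [[0.7582, 0.6519, 0.0117, -0.4195], [0.4843, -0.5511, -0.6795, -0.2076], [-0.4366, 0.5209, -0.7335, 1.5883], [0.0, 0.0, 0.0, 1.0]]
side [[461.6, 0.0, 281.7], [0.0, 461.6, 206.7], [0.0, 0.0, 1.0]] [[0.8158, -0.5782, -0.0128, -0.4346], [-0.4394, -0.6051, -0.6639, 0.3117], [0.3761, 0.5472, -0.7477, 1.2051], [0.0, 0.0, 0.0, 1.0]]
wrist [[318.0, 0.0, 279.4], [0.0, 318.0, 213.3], [0.0, 0.0, 1.0]] [[0.4037, 0.9149, -0.0019, -0.6499], [0.8669, -0.3818, 0.3203, -0.0427], [0.2923, -0.131, -0.9473, 0.3814], [0.0, 0.0, 0.0, 1.0]]
```

View pics/scene0.png

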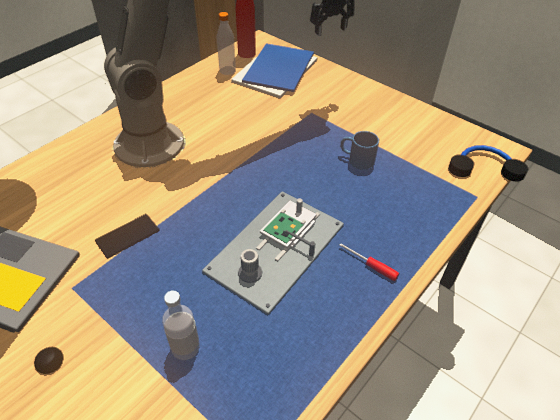

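View pics/side0.png

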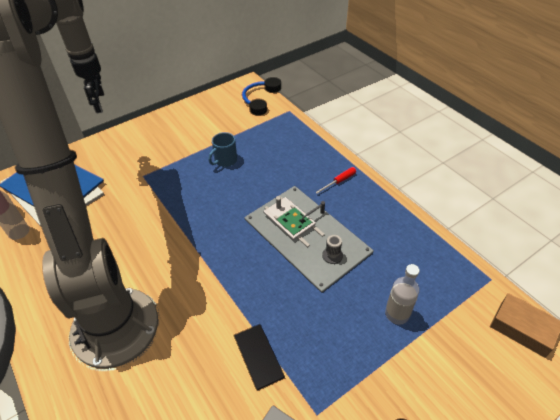

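View pics/wrist0.png

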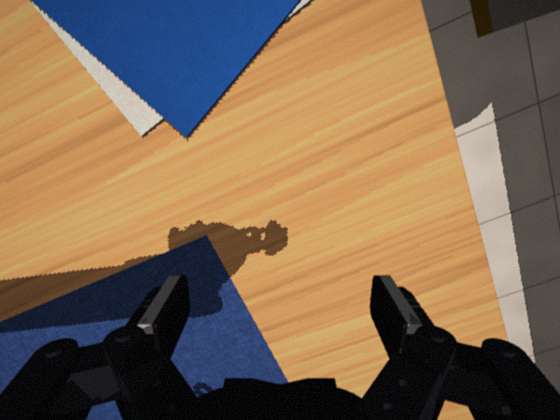

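The scene view shows the stage around (275,250), with the collar at (250,260), the post at (299,207) and the pointer post at (312,250). The mug, bottle, phone and screwdriver are all clear of the stage. The wrist camera doesn't see the stage yet.

```bash
cat > h.py <<'E'
from rig import robot
import cv2,numpy as np
def ray(n,px,m=None):
    m=m or robot.camera_model(n); K=m["camera_matrix"];V=np.array(m["view"])
    d=V[:3,:3].T@np.linalg.inv(K)@np.array([px[1],px[0],1.]); o=-V[:3,:3].T@V[:3,3]
    return o,d
def atz(n,px,z,m=None):
    o,d=ray(n,px,m); return o+d*(z-o[2])/d[2]
def proj(n,P,m=None):
    m=m or robot.camera_model(n);V=np.array(m["view"]); p=V[:3,:3]@np.array(P)+V[:3,3]; q=np.array(m["camera_matrix"])@p; return q[:2]/q[2]  # col,row
E
python3 - <<'E'
from h import *
Z=dict(stage=0,pointer_tip=.042,round_mark=.037,square_mark=.037,carrier_post=.06,collar_grip=.066,lock_axis=.084,mug=0,bottle=0,phone=0,screwdriver=0.01)
for n in ["scene","side"]:
    robot.camera(n)
    for l,z in Z.items():
        for r in robot.place_of(l,n)[:2]:
            print(n,l,np.round(r["point"],1),round(r["score"],2),np.round(atz(n,r["point"],z),4))
print(robot.get_state()["time"])
for n,c in [("scene",(170,340,190,320)),("side",(170,300,230,390))]:
    im=cv2.imread(f"pics/{n}0.png")[c[0]:c[1],c[2]:c[3]]
    cv2.imwrite(f"pics/{n}0c.png",cv2.resize(im,None,fx=4.5,fy=4.5,interpolation=cv2.INTER_CUBIC)[:600])
E
```

```text
scene stage [248.8 278.5] 0.74 [ 0.5968 -0.0497  0.    ]
scene pointer_tip [230.4 281.8] 0.71 [ 0.5845 -0.0229  0.042 ]
scene round_mark [227.2 273.7] 0.76 [ 0.5585 -0.0253  0.037 ]
scene square_mark [228.1 290.7] 0.57 [0.5944 0.002  0.037 ]
scene carrier_post [205.3 296.5] 0.68 [0.5666 0.0591 0.06  ]
scene collar_grip [260.1 253.7] 0.73 [ 0.6072 -0.1554  0.066 ]
scene collar_grip [254.8 249.4] 0.19 [ 0.5883 -0.1505  0.066 ]
scene lock_axis [254.  245.6] 0.85 [ 0.5896 -0.1644  0.084 ]
scene mug [159.3 358.6] 0.84 [0.5542 0.3871 0.    ]
scene bottle [348.5 182. ] 0.72 [ 0.6184 -0.4081  0.    ]
scene phone [237.3 127. ] 0.6 [ 0.2646 -0.2887  0.    ]
scene screwdriver [259.6 368.7] 0.8 [0.8   0.071 0.01 ]
scene screwdriver [231.5 283.2] 0.53 [ 0.5728 -0.0024  0.01  ]
side stage [235.6 303.1] 0.73 [ 0.5777 -0.0485  0.    ]
side pointer_tip [221.8 299.1] 0.93 [ 0.5789 -0.0256  0.042 ]
side round_mark [226.2 291.9] 0.72 [ 0.554  -0.0234  0.037 ]
side square_mark [215.1 294.8] 0.59 [0.5867 0.0065 0.037 ]
side carrier_post [205.3 280.5] 0.57 [0.563  0.0477 0.06  ]
side collar_grip [242.8 335.5] 0.69 [ 0.6035 -0.1625  0.066 ]
side collar_grip [311.2 397.8] 0.61 [ 0.5924 -0.4175  0.066 ]
side lock_axis [241.9 332.7] 0.66 [ 0.5894 -0.1653  0.084 ]
side mug [161.1 226.3] 0.7 [0.5593 0.3737 0.    ]
side bottle [309.9 399. ] 0.8 [ 0.633  -0.3972  0.    ]
side phone [355.5 256.8] 0.78 [ 0.2568 -0.2823  0.    ]
side screwdriver [182.7 335. ] 0.61 [0.7922 0.0605 0.01  ]
side screwdriver [202.4 279.7] 0.28 [0.5933 0.0962 0.01  ]
1.35
```

View pics/scene0c.png

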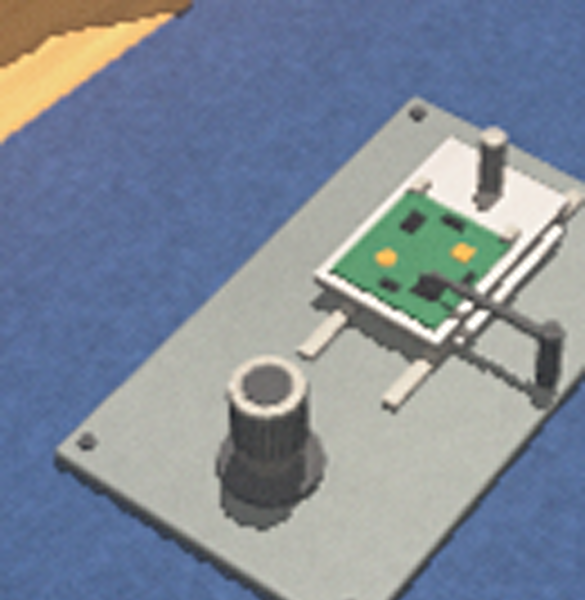

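View pics/side0c.png

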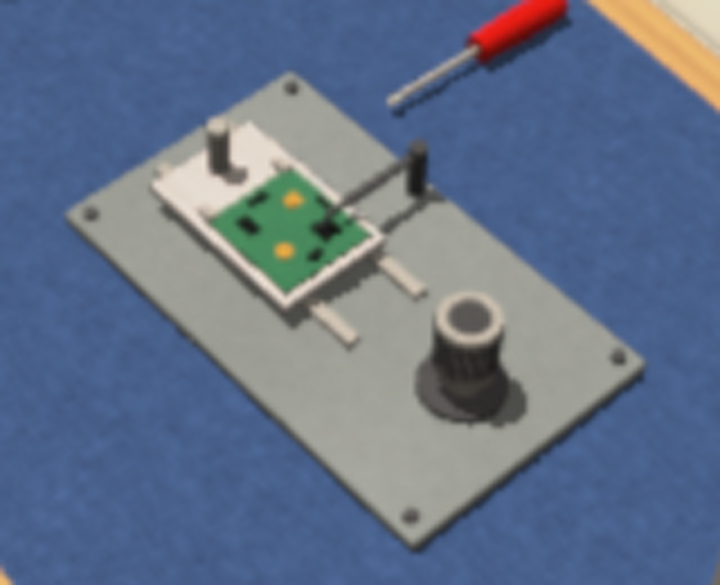

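The scene crop shows the round mark at (388,257) and the square mark at (463,252), with the post at (492,140–205). In both views the pointer arm ends near a dark chip. Next I'll fit the stage from its side-view corners.

```bash
python3 - <<'E'
from h import *
C=[(290,72),(645,367),(415,548),(67,215)]
# note: crop height cut so scale exactly 4.5
P=[atz("side",(170+y/4.5,230+x/4.5),.012) for x,y in C]
for i in range(4): print(np.round(P[i],4),round(np.linalg.norm(P[i]-P[(i+1)%4]),4))
c=sum(P)/4;print("centre",c)
a=(P[0]+P[3]-P[1]-P[2]); yaw_y=np.degrees(np.arctan2(a[1],a[0])); print("y axis dir",yaw_y)
b=(P[0]+P[1]-P[2]-P[3]); print("x axis dir",np.degrees(np.arctan2(b[1],b[0])))
for n,c_,pts in [("scene",(170,190),dict(roundm=(388,257,.037),square=(463,252,.037),posttop=(493,135,.077),collartop=(268,382,.084),tip=(425,283,.042))),("side",(170,230),dict(roundm=(285,250,.037),square=(293,200,.037),posttop=(218,123,.077),collartop=(469,318,.084),tip=(325,222,.042)))]:
    for k,(x,y,z) in pts.items(): print(n,k,np.round(atz(n,(c_[0]+y/4.5,c_[1]+x/4.5),z),4))
E
```

```text
[0.6734 0.1257 0.012 ] 0.3488
[ 0.7013 -0.222   0.012 ] 0.2047
[ 0.4974 -0.2402  0.012 ] 0.3471
[0.468  0.1056 0.012 ] 0.2064
centre [ 0.58502422 -0.0577226   0.012     ]
y axis dir 94.71469343736993
x axis dir 5.35049129562311
scene roundm [ 0.5633 -0.0207  0.037 ]
scene square [0.5941 0.0115 0.037 ]
scene posttop [0.57   0.0668 0.077 ]
scene collartop [ 0.5986 -0.1601  0.084 ]
scene tip [ 0.5953 -0.0248  0.042 ]
side roundm [ 0.5589 -0.0239  0.037 ]
side square [0.5891 0.0081 0.037 ]
side posttop [0.5681 0.0652 0.077 ]
side collartop [ 0.5955 -0.1644  0.084 ]
side tip [ 0.5923 -0.0234  0.042 ]
```

Emit:
carry_out --commands '[{"grip": -0.2,"tx": 0.5,"ty": -12,"tz": 16.5,"turn": 0.36},{"grip": -0.2,"tx": 0.5,"ty": -12,"tz": 16.5,"turn": 0.36},{"grip": -0.2,"tx": 0.5,"ty": -12,"tz": 16.5,"turn": 0.36},{"grip": -0.2,"tx": 0.5,"ty": -12,"tz": 16.5,"turn": 0.36},{"grip": -0.2,"tx": 1.9,"ty": -24,"tz": 33,"turn": 0.71},{"grip": -0.2,"tx": 1.9,"ty": -24,"tz": 33,"turn": 0.71},{"grip": -0.2,"tx": 1.9,"ty": -24,"tz": 33,"turn": 0.71},{"grip": -0.2,"tx": 1.9,"ty": -24,"tz": 33,"turn": 0.71},{"grip": -0.2,"tx": 1.9,"ty": -36,"tz": 49.4,"turn": 1.07},{"grip": -0.2,"tx": 1.9,"ty": -36,"tz": 49.4,"turn": 1.07},{"grip": -0.2,"tx": 1.9,"ty": -36,"tz": 49.4,"turn": 1.07},{"grip": -0.2,"tx": 1.9,"ty": -36,"tz": 49.4,"turn": 1.07}]'

```text
time: 2.35
ee_pos: [0.5137, 0.1612, 0.2226]
eef_rot: [[0.001, 0.997, 0.083], [0.001, 0.083, -0.997], [-1.0, 0.001, -0.001]]
ft_force: [0.2, 1.0, -0.2]
width: 0.603
```

Emit:
carry_out --commands '[{"grip": -0.2,"tx": 0,"ty": 0,"tz": 0,"turn": 0},{"grip": -0.2,"tx": 0,"ty": 0,"tz": 0,"turn": 0}]'

```text
time: 2.52
ee_pos: [0.5142, 0.1598, 0.2225]
eef_rot: [[0.001, 0.997, 0.08], [-0.0, 0.08, -0.997], [-1.0, 0.001, 0.001]]
ft_force: [-0.5, 0.7, -0.2]
width: 0.596
```

```bash
python3 - <<'E'
from h import *
s=robot.get_state(); print(s["time"],s["ee_pos"],s["eef_rot"])
m=robot.camera_model("wrist"); im,d=robot.camera("wrist"); cv2.imwrite("pics/w1.png",im)
V=np.array(m["view"]); print("cam",-V[:3,:3].T@V[:3,3])
for l,z in dict(pointer_tip=.042,round_mark=.037,square_mark=.037,carrier_post=.06,lock_axis=.084).items():
    for r in robot.place_of(l,"wrist")[:2]: print(l,np.round(r["point"],1),round(r["score"],2),np.round(atz("wrist",r["point"],z,m),4))
E
```

```text
2.5167 [0.51424231 0.15984199 0.22246737] [[ 8.41361618e-04  9.96827055e-01  7.95934305e-02]
 [-4.54705523e-04  7.95938318e-02 -9.96827274e-01]
 [-9.99999543e-01  8.02500636e-04  5.20229963e-04]]
cam [0.50915329 0.2425246  0.35766303]
round_mark [335.5 305.4] 0.79 [ 0.562 -0.021  0.037]
square_mark [314.9 335.4] 0.72 [0.5946 0.0116 0.037 ]
carrier_post [282.7 318.6] 0.7 [0.5651 0.0671 0.06  ]
```

View pics/w1.png

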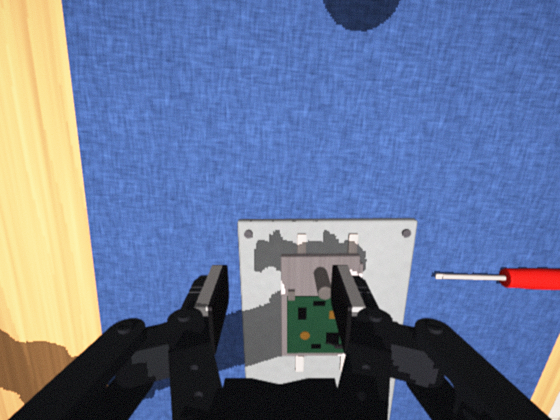

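The wrist view shows the carrier at (320,300), with the right finger partly over it and the post at (322,280). I'll move toward −y so the camera sits over the marks.

Emit:
carry_out --commands '[{"grip": -0.2,"tx": 0,"ty": 4.3,"tz": 28,"turn": 0},{"grip": -0.2,"tx": 0,"ty": 4.3,"tz": 28,"turn": 0},{"grip": -0.2,"tx": 0,"ty": 4.3,"tz": 28,"turn": 0},{"grip": -0.2,"tx": 0,"ty": 4.3,"tz": 28,"turn": 0},{"grip": -0.2,"tx": 0,"ty": 4.3,"tz": 28,"turn": 0},{"grip": -0.2,"tx": 0,"ty": 4.3,"tz": 28,"turn": 0},{"grip": -0.2,"tx": 0,"ty": 4.3,"tz": 28,"turn": 0},{"grip": -0.2,"tx": 0,"ty": 4.3,"tz": 28,"turn": 0},{"grip": -0.2,"tx": 0,"ty": 4.3,"tz": 28,"turn": 0},{"grip": -0.2,"tx": 0,"ty": 4.3,"tz": 28,"turn": 0}]'

```text
time: 3.65
ee_pos: [0.58, -0.1105, 0.2218]
eef_rot: [[-0.001, 0.996, 0.088], [0.001, 0.088, -0.996], [-1.0, -0.0, -0.001]]
ft_force: [0.0, -0.0, -0.1]
width: 0.601
```

```bash
cat > look.py <<'E'
from h import *
import sys
s=robot.get_state(); print(s["time"],np.round(s["ee_pos"],4),np.round(s["eef_rot"],3).tolist(),s["width"])
m=robot.camera_model("wrist"); im,d=robot.camera("wrist"); cv2.imwrite(f"pics/{sys.argv[1]}.png",im)
V=np.array(m["view"]); print("cam",-V[:3,:3].T@V[:3,3])
np.savez(f"pics/{sys.argv[1]}.npz",view=V,K=m["camera_matrix"],d=d)
for l,z in dict(stage=0,pointer_tip=.042,round_mark=.037,square_mark=.037,carrier_post=.06,lock_axis=.084,collar_grip=.066).items():
    for r in robot.place_of(l,"wrist")[:1]: print(l,np.round(r["point"],1),round(r["score"],2),np.round(atz("wrist",r["point"],z,m),4))
E
python3 look.py w2
```

```text
3.65 [ 0.58   -0.1105  0.2218] [[-0.001, 0.996, 0.088], [0.001, 0.088, -0.996], [-1.0, -0.0, -0.001]] 0.6006455006756696
cam [ 0.57444661 -0.02811561  0.35718245]
stage [132.5 294.8] 0.98 [ 0.5932 -0.0539  0.    ]
pointer_tip [ 99.  294.4] 0.63 [ 0.5875 -0.0207  0.042 ]
round_mark [381.8 287.5] 0.68 [ 0.614 -0.364  0.037]
square_mark [ 65.7 305.6] 0.56 [0.5951 0.009  0.037 ]
lock_axis [256.9 291.2] 0.71 [ 0.5972 -0.1625  0.084 ]
collar_grip [248.  291.9] 0.69 [ 0.5984 -0.1615  0.066 ]
```

View pics/w2.png

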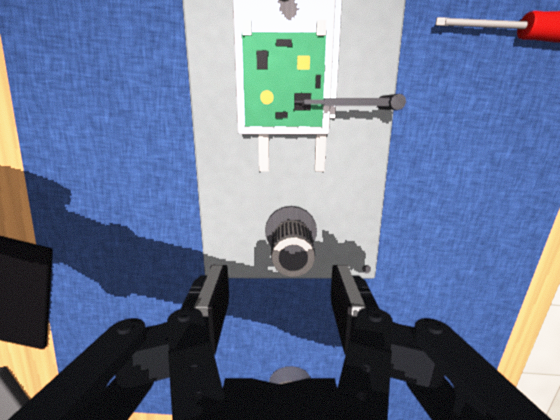

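Now the board is in clear view: round mark near (267,97), square near (304,62), pointer from about (398,101) to its tip near (300,103), and collar top near (292,257).

```bash
python3 - <<'E'
from h import *
im=cv2.imread("pics/w2.png"); z=np.load("pics/w2.npz"); m=dict(view=z["view"],camera_matrix=z["K"])
hsv=cv2.cvtColor(im,cv2.COLOR_BGR2HSV); mk=cv2.inRange(hsv,(20,120,120),(35,255,255)); mk[150:]=0;mk[:,:230]=0;mk[:,340:]=0
n,l,st,c=cv2.connectedComponentsWithStats(mk)
for i in range(1,n):
    if st[i,4]>30: print(st[i],c[i],np.round(atz("wrist",c[i][::-1],.037,m),4))
print(z["d"][101,298:330:2], z["d"][90:112:2,310])
cv2.imwrite("pics/w2c.png",cv2.resize(im[20:130,230:350],None,fx=5,fy=5,interpolation=cv2.INTER_NEAREST))
E
```

```text
[298  56  12  13 144] [303.10416667  62.02777778] [0.5924 0.0118 0.037 ]
[261  91  12  13 119] [266.56302521  97.00840336] [ 0.5613 -0.0211  0.037 ]
[0.29208928 0.2926991  0.29098994 0.2869576  0.287439   0.2871634
 0.28794777 0.28861725 0.28741825 0.28751317 0.28836033 0.28825173
 0.2873772  0.28634298 0.28786266 0.28830323] [0.2995131  0.3009998  0.29983923 0.29909942 0.30108464 0.28833476
 0.28803498 0.3024022  0.30277056 0.30261084 0.30428562]
```

View pics/w2c.png

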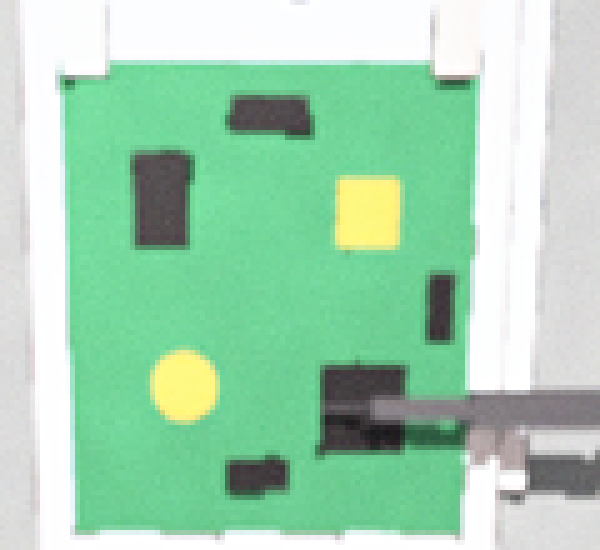

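```bash
python3 - <<'E'
from h import *
im=cv2.imread("pics/w2.png"); z=np.load("pics/w2.npz"); m=dict(view=z["view"],camera_matrix=z["K"])
c=im[85:118,285:335].astype(float); c=np.clip((c-20)*2.2,0,255).astype(np.uint8)
cv2.imwrite("pics/w2d.png",cv2.resize(c,None,fx=15,fy=15,interpolation=cv2.INTER_NEAREST))
np.set_printoptions(linewidth=220)
print(im[96:110,290:316].mean(2).astype(int))
# height map
V=m["view"];K=m["camera_matrix"]
d=z["d"]
r,cc=np.mgrid[96:110,290:316]
X=np.stack([(cc-K[0,2])/K[0,0]*d[r,cc],(r-K[1,2])/K[1,1]*d[r,cc],d[r,cc]],-1)
W=(X-V[:3,3])@V[:3,:3]
print((W[...,2]*1000).astype(int))
E
```

```text
[[157 156 154 149  80  61  63  60  66  68  65  60  63  68  68  60  60  65  59  63  78 132 155 155 156 152]
 [155 159 161 146  81  60  65  64  64  64  62  64  64  63  59  64  63  60  62  61  78 133 155 149 152 153]
 [151 158 154 148  82  58  64  70  65  66  65  58  61  64  67  68  72  72  67  67  84 130 150 151 150 153]
 [157 156 153 143  84  59  63  67  66  62  68  64  65  68  84  98 102 101  99 102 111 131 145 150 148 145]
 [155 157 159 150  95  76  79  76  79  79  79  79  75  86 113 133 137 131 133 129 132 130 139 137 136 137]
 [157 154 160 148 103  88  97  96  99  97  89  94  90  88 116 137 137 139 136 139 138 134 135 132 134 134]
 [154 154 160 146 100  76  72  80  78  79  77  79  73  74 111 133 140 136 137 137 139 135 138 134 129 135]
 [156 157 160 144  76  39  42  41  41  40  43  47  57  66  94 117 123 124 123 121 126 135 140 140 136 136]
 [154 155 161 142  73  38  42  44  38  30  29  33  52  58  60  72  74  79  77  74  92 120 128 128 127 122]
 [156 154 158 148  84  55  58  58  58  43  37  41  50  48  37  35  39  36  33  35  50  78  79  84  83  81]
 [156 153 155 146  87  55  65 
[... 1197 characters left out ...]
  37  38  50  53  50  51  51  52  52  53  51  50  51  52]
 [ 36  36  36  35  37  36  37  37  37  35  37  37  38  37  38  36  37  37  36  36  37  35  35  36  35  36]
 [ 35  35  34  36  38  38  38  36  37  36  36  36  37  36  36  36  36  37  38  37  37  35  35  35  35  35]
 [ 35  37  36  35  37  36  38  37  37  37  36  37  37  38  38  36  36  36  38  37  37  34  36  35  35  35]
 [ 36  34  36  36  37  37  37  37  37  36  36  37  37  38  36  36  37  37  36  36  36  37  35  35  34  35]
 [ 36  35  36  35  37  36  36  37  37  38  37  37  36  37  37  38  37  37  36  37  38  35  35  36  34  35]
 [ 35  37  34  36  37  36  36  37  38  37  37  36  37  38  36  35  36  36  37  38  36  36  36  35  35  36]]
```

View pics/w2d.png

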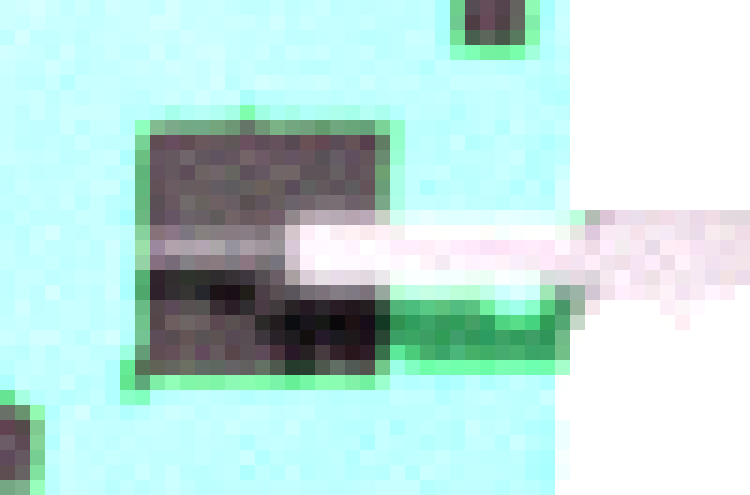

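```bash
python3 - <<'E'
from h import *
z=np.load("pics/w2.npz"); m=dict(view=z["view"],camera_matrix=z["K"])
t=atz("wrist",(101.3,293.9),.042,m); print("tip",t)
r=np.array([.5613,-.0211]);s=np.array([.5924,.0118])
print("r->t",t[:2]-r,"s->t",t[:2]-s)
d=s-r; print(np.hypot(*d),np.hypot(34,30), np.degrees(np.arctan2(d[1],d[0])-np.arctan2(30,34)))
# side/scene views check
for n in("scene","side"): print(n,proj(n,[t[0],t[1],.042]))
im=cv2.imread("pics/w2.png");c=im[225:290,255:330];cv2.imwrite("pics/w2e.png",cv2.resize(c,None,fx=8,fy=8))
E
```

```text
tip [ 0.58728217 -0.0227431   0.042     ]
r->t [ 0.02598217 -0.0016431 ] s->t [-0.00511783 -0.0345431 ]
0.045272729098211 45.34313619501854 5.187353482938933
scene [282.62674735 230.89912526]
side [300.7684532  219.94995467]
```

View pics/w2e.png

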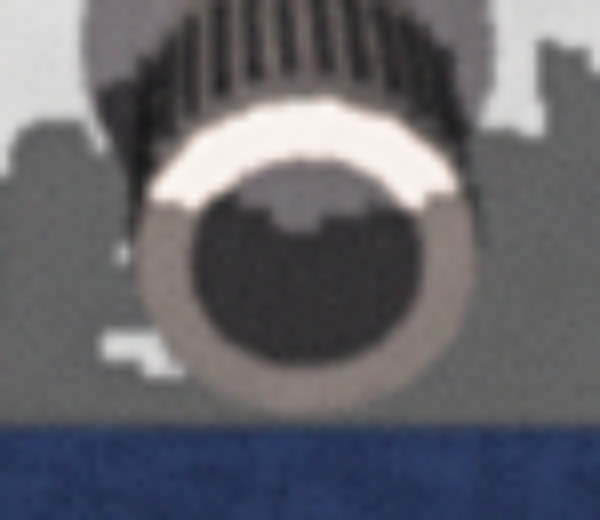

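Emit:
carry_out --commands '[{"grip": -0.2,"tx": 0,"ty": 0,"tz": 0,"turn": 0}]'

```text
time: 4.13
ee_pos: [0.5799, -0.1119, 0.2222]
eef_rot: [[0.0, 0.996, 0.087], [0.0, 0.087, -0.996], [-1.0, 0.0, -0.0]]
ft_force: [0.2, -0.1, -0.3]
width: 0.6
```

```bash
cat > go.py <<'E'
from h import *
import sys
t=np.array([float(a) for a in sys.argv[1:4]]); s=robot.get_state(); R=np.array(s["eef_rot"])
print(s["time"],np.round(s["ee_pos"],4),"tx ty tz cm",np.round(R.T@(t-s["ee_pos"])*100,2),"yaw",np.degrees(np.arctan2(R[1,1],R[0,1])),np.round(s["ft_force"],1),s["width"])
E
python3 go.py .569 .067 .05
```

```text
4.1333 [ 0.5799 -0.1119  0.2222] tx ty tz cm [ 17.23   0.46 -17.91] yaw 4.969593961781599 [ 0.2 -0.1 -0.3] 0.6003821838000866
```

Emit:
carry_out --commands '[{"grip": -0.2,"tx": 4,"ty": 0.5,"tz": -17.9,"turn": 0},{"grip": -0.2,"tx": 4,"ty": 0.5,"tz": -17.9,"turn": 0},{"grip": -0.2,"tx": 4,"ty": 0.5,"tz": -17.9,"turn": 0},{"grip": -0.2,"tx": 4,"ty": 0.5,"tz": -17.9,"turn": 0},{"grip": -0.2,"tx": 4,"ty": 0.5,"tz": -17.9,"turn": 0},{"grip": -0.2,"tx": 8,"ty": 0.5,"tz": -17.9,"turn": 0},{"grip": -0.2,"tx": 8,"ty": 0.5,"tz": -17.9,"turn": 0},{"grip": -0.2,"tx": 8,"ty": 0.5,"tz": -17.9,"turn": 0},{"grip": -0.2,"tx": 8,"ty": 0.5,"tz": -17.9,"turn": 0}]'

```text
time: 4.88
ee_pos: [0.5702, 0.0654, 0.1432]
eef_rot: [[0.001, 0.996, 0.084], [-0.0, 0.084, -0.996], [-1.0, 0.001, 0.001]]
ft_force: [0.4, 0.7, 0.9]
width: 0.601
```

```bash
python3 go.py .569 .067 .05; python3 look.py w3;  python3 - <<'E'
from h import *
for n in("scene","side"):
    im,_=robot.camera(n); c=proj(n,[.569,.067,.09]).astype(int); cv2.imwrite(f"pics/{n}3.png",cv2.resize(im[c[1]-50:c[1]+60,c[0]-60:c[0]+60],None,fx=4,fy=4))
E
python3 -c "
import cv2,numpy as np
cv2.imwrite('pics/m3.png',np.hstack([cv2.resize(cv2.imread(f'pics/{n}3.png'),(400,366)) for n in('scene','side')]))"
```

```text
4.8833 [0.5702 0.0654 0.1432] tx ty tz cm [ 9.32 -0.12 -0.18] yaw 4.832275524494101 [0.4 0.7 0.9] 0.6010711840473466
4.8833 [0.5702 0.0654 0.1432] [[0.001, 0.996, 0.084], [-0.0, 0.084, -0.996], [-1.0, 0.001, 0.001]] 0.6010711840473466
cam [0.56470629 0.14799806 0.27838952]
stage [314.  288.5] 0.87 [ 0.5914 -0.0551  0.    ]
pointer_tip [311.  286.5] 0.58 [ 0.5853 -0.0215  0.042 ]
round_mark [306.1 257.6] 0.74 [ 0.5596 -0.0221  0.037 ]
square_mark [307.1 258.9] 0.45 [ 0.5609 -0.023   0.037 ]
carrier_post [225.5 279.7] 0.63 [0.572  0.0648 0.06  ]
```

View pics/w3.png

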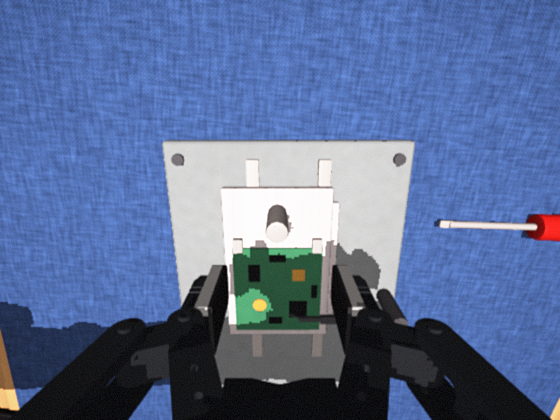

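View pics/m3.png

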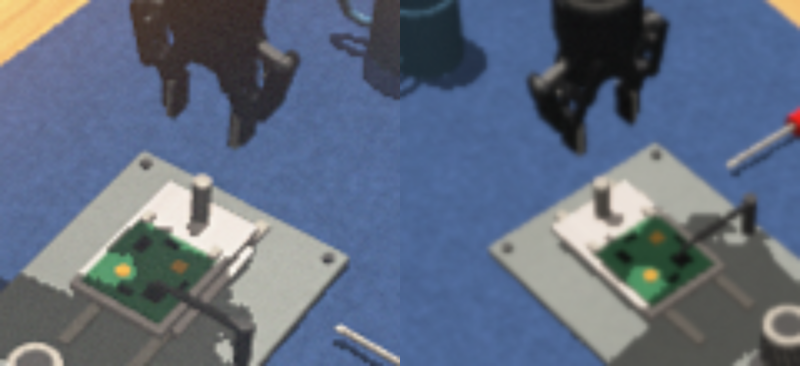

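The wrist view shows the post top at (277,231) between the fingers, with both marks visible. The overview crops show the gripper above the post with nothing in the way.

```bash
python3 - <<'E'
from h import *
z=np.load("pics/w3.npz"); m=dict(view=z["view"],camera_matrix=z["K"])
print(atz("wrist",(231,277),.077,m)); 
E
python3 go.py .570 .066 .05
```

```text
[0.56997874 0.06708245 0.077     ]
5.3833 [0.5696 0.0665 0.1424] tx ty tz cm [9.24 0.03 0.05] yaw 4.923905607071941 [ 0.4  0.1 -0. ] 0.5997194254683504
```

Aligned. Descend and close.

Emit:
carry_out --commands '[{"grip": -0.2,"tx": 4,"ty": 0,"tz": 0,"turn": 0},{"grip": -0.2,"tx": 7,"ty": 0,"tz": 0,"turn": 0},{"grip": -0.2,"tx": 9.2,"ty": 0,"tz": 0,"turn": 0},{"grip": -0.2,"tx": 9.2,"ty": 0,"tz": 0,"turn": 0},{"grip": -0.2,"tx": 9.2,"ty": 0,"tz": 0,"turn": 0},{"grip": 0.3,"tx": 9.2,"ty": 0,"tz": 0,"turn": 0},{"grip": 0.6,"tx": 9.2,"ty": 0,"tz": 0,"turn": 0},{"grip": 1,"tx": 9.2,"ty": 0,"tz": 0,"turn": 0},{"grip": 1,"tx": 9.2,"ty": 0,"tz": 0,"turn": 0},{"grip": 1,"tx": 9.2,"ty": 0,"tz": 0,"turn": 0},{"grip": 1,"tx": 9.2,"ty": 0,"tz": 0,"turn": 0},{"grip": 1,"tx": 9.2,"ty": 0,"tz": 0,"turn": 0}]' --squeeze 40

```text
time: 6.38
ee_pos: [0.5707, 0.0667, 0.0519]
eef_rot: [[0.003, 0.996, 0.086], [0.001, 0.086, -0.996], [-1.0, 0.003, -0.001]]
ft_force: [-1.8, -0.1, 6.3]
width: 0.173
```

```bash
python3 go.py .596 .0644 .05; python3 look.py w4
```

```text
6.3833 [0.5707 0.0667 0.0519] tx ty tz cm [0.2  2.5  0.45] yaw 4.932227837175908 [-1.8 -0.1  6.3] 0.1729056143951876
6.3833 [0.5707 0.0667 0.0519] [[0.003, 0.996, 0.086], [0.001, 0.086, -0.996], [-1.0, 0.003, -0.001]] 0.1729056143951876
cam [0.56486351 0.1491105  0.18724648]
stage [389.3 290.7] 0.82 [ 0.5913 -0.0547  0.    ]
square_mark [357.7 310.4] 0.83 [0.5953 0.0106 0.037 ]
carrier_post [296.2 276.7] 0.89 [0.571  0.0658 0.06  ]
lock_axis [356.4 311.3] 0.62 [0.5861 0.0546 0.084 ]
```

View pics/w4.png

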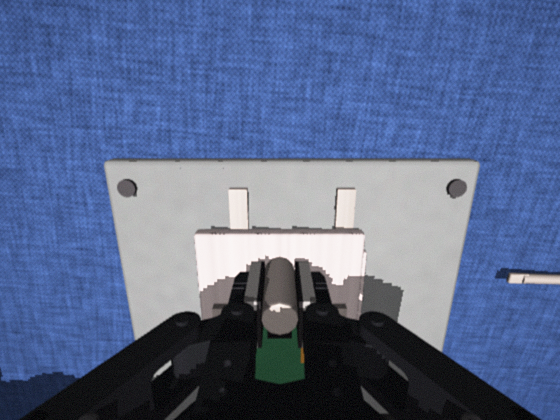

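The post is gripped. Next I'll move the round mark to the tip: 2.6 cm along tool y, 0.4 cm along tool z.

Emit:
carry_out --commands '[{"grip": 1,"tx": 0,"ty": 0.8,"tz": 0.1,"turn": 0},{"grip": 1,"tx": 0,"ty": 1.6,"tz": 0.25,"turn": 0},{"grip": 1,"tx": 0,"ty": 2.3,"tz": 0.35,"turn": 0},{"grip": 1,"tx": 0,"ty": 2.58,"tz": 0.38,"turn": 0},{"grip": 1,"tx": 0,"ty": 2.58,"tz": 0.38,"turn": 0},{"grip": 1,"tx": 0,"ty": 2.58,"tz": 0.38,"turn": 0},{"grip": 1,"tx": 0,"ty": 2.58,"tz": 0.38,"turn": 0},{"grip": 1,"tx": 0,"ty": 2.58,"tz": 0.38,"turn": 0},{"grip": 1,"tx": 0,"ty": 2.58,"tz": 0.38,"turn": 0}]'

```text
time: 7.53
ee_pos: [0.5976, 0.0656, 0.052]
eef_rot: [[0.004, 0.996, 0.086], [0.001, 0.086, -0.996], [-1.0, 0.005, -0.001]]
ft_force: [1.1, 0.7, 5.4]
width: 0.168
```

```bash
python3 go.py .5967 .0651 .0519;python3 - <<'E'
from h import *
L=[]
for n in("scene","side"):
    im,_=robot.camera(n); 
    c=np.round(proj(n,[.587,-.0227,.04])).astype(int); print(n,c,proj(n,[.5873,-.0227,.042]))
    L.append(cv2.resize(im[c[1]-30:c[1]+30,c[0]-40:c[0]+40],None,fx=10,fy=10,interpolation=cv2.INTER_CUBIC)); cv2.imwrite(f"pics/{n}5.png",L[-1])
E
```

```text
7.5333 [0.5976 0.0656 0.052 ] tx ty tz cm [ 0.01 -0.09  0.05] yaw 4.949904663592713 [1.1 0.7 5.4] 0.16807479260815433
scene [283 231] [282.64255835 230.89310051]
side [301 220] [300.76456976 219.93833807]
```

View pics/scene5.png

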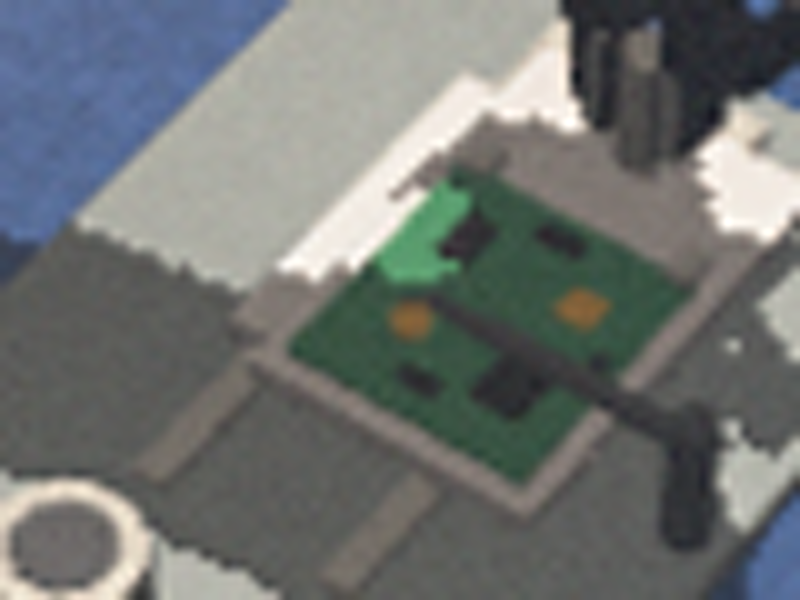

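View pics/side5.png

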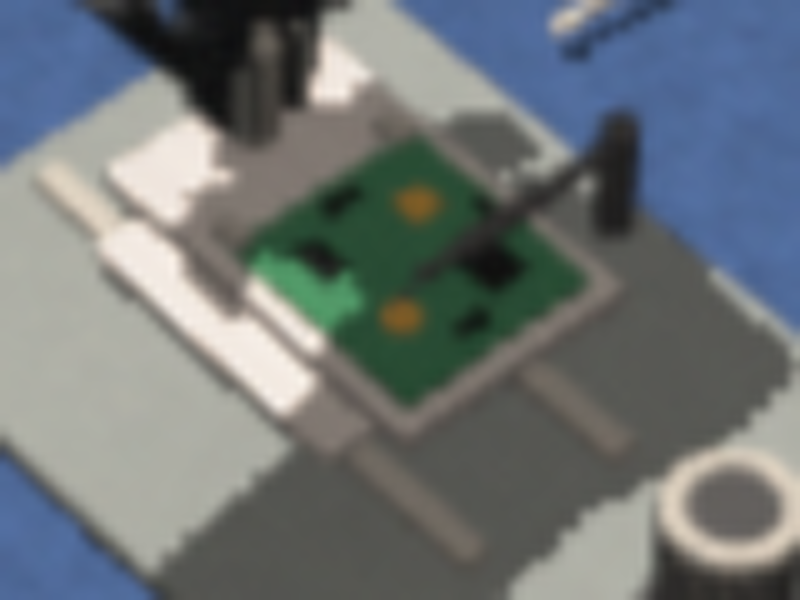

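In both views the thick part of the pointer ends a few mm short of the round mark, and the thin finger continues over it, as it did in the wrist view. I'll measure the mark's actual displacement against the first pictures.

```bash
cat > disp.py <<'E'
from h import *
def blobs(im,n):
    hsv=cv2.cvtColor(im,cv2.COLOR_BGR2HSV); mk=cv2.inRange(hsv,(8,110,60),(35,255,255))
    c=np.round(proj(n,[.587,0,.04])).astype(int); k=np.zeros_like(mk); k[c[1]-30:c[1]+30,c[0]-30:c[0]+30]=1; mk*=k
    nn,l,st,cc=cv2.connectedComponentsWithStats(mk)
    return [(st[i,4],np.round(cc[i],2),np.round(atz(n,cc[i][::-1],.037),4)) for i in range(1,nn) if st[i,4]>5]
for n in("scene","side"):
    print(n,0,blobs(cv2.imread(f"pics/{n}0.png"),n)); im,_=robot.camera(n); print(n,1,blobs(im,n))
E
python3 disp.py; python3 go.py .5967 .0651 .0519
```

```text
scene 0 [(np.int32(12), array([275.42, 226.75]), array([ 0.5609, -0.0211,  0.037 ])), (np.int32(14), array([292.5, 225.5]), array([0.5922, 0.0122, 0.037 ]))]
scene 1 [(np.int32(12), array([300.75, 231.33]), array([0.6215, 0.0109, 0.037 ])), (np.int32(9), array([283.67, 232.89]), array([ 0.5911, -0.0229,  0.037 ]))]
side 0 [(np.int32(12), array([294.67, 213.92]), array([0.5892, 0.0106, 0.037 ])), (np.int32(12), array([292.67, 225.25]), array([ 0.558 , -0.0218,  0.037 ]))]
side 1 [(np.int32(11), array([302.36, 209.91]), array([0.6179, 0.0098, 0.037 ])), (np.int32(11), array([300.64, 221.09]), array([ 0.5869, -0.0228,  0.037 ]))]
7.7333 [0.5976 0.0656 0.052 ] tx ty tz cm [ 0.01 -0.09  0.04] yaw 4.949194210970921 [1.3 1.6 5. ] 0.1688720424929357
```

Emit:
carry_out --commands '[{"grip": 1,"tx": 0,"ty": -0.15,"tz": 0.03,"turn": 0},{"grip": 1,"tx": 0,"ty": -0.3,"tz": 0.05,"turn": 0},{"grip": 1,"tx": 0,"ty": -0.3,"tz": 0.05,"turn": 0},{"grip": 1,"tx": 0,"ty": -0.3,"tz": 0.05,"turn": 0},{"grip": 1,"tx": 0,"ty": -0.3,"tz": 0.05,"turn": 0},{"grip": 1,"tx": 0,"ty": -0.3,"tz": 0.05,"turn": 0}]'

```text
time: 8.23
ee_pos: [0.5943, 0.065, 0.052]
eef_rot: [[0.004, 0.996, 0.086], [0.002, 0.086, -0.996], [-1.0, 0.004, -0.001]]
ft_force: [-0.1, 0.6, 6.1]
width: 0.173
```

```bash
python3 disp.py; python3 go.py .5967 .0651 .0519
```

```text
scene 0 [(np.int32(12), array([275.42, 226.75]), array([ 0.5609, -0.0211,  0.037 ])), (np.int32(14), array([292.5, 225.5]), array([0.5922, 0.0122, 0.037 ]))]
scene 1 [(np.int32(8), array([282.62, 232.25]), array([ 0.5876, -0.023 ,  0.037 ])), (np.int32(9), array([299.67, 230.89]), array([0.6184, 0.0102, 0.037 ]))]
side 0 [(np.int32(12), array([294.67, 213.92]), array([0.5892, 0.0106, 0.037 ])), (np.int32(12), array([292.67, 225.25]), array([ 0.558 , -0.0218,  0.037 ]))]
side 1 [(np.int32(11), array([301.55, 210.64]), array([0.6141, 0.0089, 0.037 ])), (np.int32(11), array([299.64, 221.91]), array([ 0.5825, -0.0236,  0.037 ]))]
8.3333 [0.5943 0.0649 0.052 ] tx ty tz cm [0.01 0.24 0.  ] yaw 4.947171688926043 [-0.5  1.4  6.5] 0.1721466197753419
```

```bash
python3 - <<'E'
from h import *
L=[]
for n in("scene","side"):
    im,_=robot.camera(n); 
    c=np.round(proj(n,[.587,-.0227,.04])).astype(int)
    x=im[c[1]-12:c[1]+13,c[0]-12:c[0]+13].astype(float); x=np.clip(x*2,0,255).astype(np.uint8)
    L.append(cv2.resize(x,(400,400),interpolation=cv2.INTER_NEAREST)); 
cv2.imwrite("pics/m6.png",np.hstack(L))
E
```

```text
(no output)
```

View pics/m6.png

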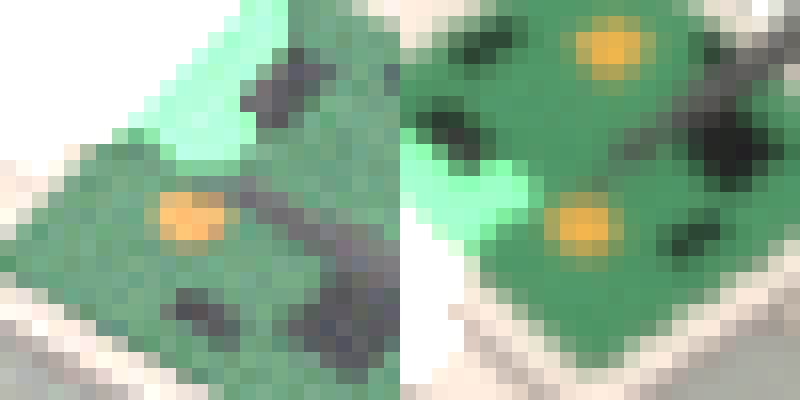

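Both views show the thin finger ending right above the round mark, allowing for its 5 mm height. I'll nudge +0.5 mm in y and let it dwell.

Emit:
carry_out --commands '[{"grip": 1,"tx": 0,"ty": 0.03,"tz": -0.06,"turn": 0},{"grip": 1,"tx": 0,"ty": 0.03,"tz": -0.06,"turn": 0},{"grip": 1,"tx": 0,"ty": 0.03,"tz": -0.06,"turn": 0},{"grip": 1,"tx": 0,"ty": 0.03,"tz": -0.06,"turn": 0},{"grip": 1,"tx": 0,"ty": 0.03,"tz": -0.06,"turn": 0},{"grip": 1,"tx": 0,"ty": 0.03,"tz": -0.06,"turn": 0}]'

```text
time: 8.93
ee_pos: [0.5943, 0.065, 0.0519]
eef_rot: [[0.003, 0.996, 0.086], [0.001, 0.086, -0.996], [-1.0, 0.003, -0.001]]
ft_force: [0.5, -0.1, 7.6]
width: 0.175
```

```bash
python3 disp.py; python3 go.py .5967 .0651 .0519
```

```text
scene 0 [(np.int32(12), array([275.42, 226.75]), array([ 0.5609, -0.0211,  0.037 ])), (np.int32(14), array([292.5, 225.5]), array([0.5922, 0.0122, 0.037 ]))]
scene 1 [(np.int32(9), array([282.44, 232.33]), array([ 0.5875, -0.0235,  0.037 ])), (np.int32(9), array([299.67, 230.89]), array([0.6184, 0.0102, 0.037 ]))]
side 0 [(np.int32(12), array([294.67, 213.92]), array([0.5892, 0.0106, 0.037 ])), (np.int32(12), array([292.67, 225.25]), array([ 0.558 , -0.0218,  0.037 ]))]
side 1 [(np.int32(11), array([301.55, 210.64]), array([0.6141, 0.0089, 0.037 ])), (np.int32(10), array([299.7, 221.8]), array([ 0.5829, -0.0234,  0.037 ]))]
9.0333 [0.5943 0.065  0.0519] tx ty tz cm [0.   0.24 0.01] yaw 4.939679697551209 [0.  0.3 7. ] 0.17778367858100474
```

Emit:
carry_out --commands '[{"grip": 1,"tx": 0,"ty": -0.9,"tz": 0.8,"turn": 0},{"grip": 1,"tx": 0,"ty": -1.8,"tz": 1.6,"turn": 0},{"grip": 1,"tx": 0,"ty": -2.7,"tz": 2.4,"turn": 0},{"grip": 1,"tx": 0,"ty": -3.4,"tz": 3.0,"turn": 0},{"grip": 1,"tx": 0,"ty": -3.4,"tz": 3.05,"turn": 0},{"grip": 1,"tx": 0,"ty": -3.4,"tz": 3.05,"turn": 0},{"grip": 1,"tx": 0,"ty": -3.4,"tz": 3.05,"turn": 0},{"grip": 1,"tx": 0,"ty": -3.4,"tz": 3.05,"turn": 0},{"grip": 1,"tx": 0,"ty": -3.4,"tz": 3.05,"turn": 0},{"grip": 1,"tx": 0,"ty": -3.4,"tz": 3.05,"turn": 0}]'

```text
time: 9.87
ee_pos: [0.5626, 0.0303, 0.0519]
eef_rot: [[0.003, 0.996, 0.085], [-0.0, 0.085, -0.996], [-1.0, 0.003, 0.001]]
ft_force: [-1.0, -0.5, 8.9]
width: 0.171
```

```bash
python3 disp.py; python3 go.py .5967 .0651 .0519; python3 - <<'E'
from h import *
L=[]
for n in("scene","side"):
    im,_=robot.camera(n); 
    c=np.round(proj(n,[.587,-.0227,.04])).astype(int)
    x=im[c[1]-12:c[1]+13,c[0]-12:c[0]+13].astype(float); x=np.clip(x*2,0,255).astype(np.uint8)
    L.append(cv2.resize(x,(400,400),interpolation=cv2.INTER_NEAREST)); 
cv2.imwrite("pics/m7.png",np.hstack(L))
E
```

```text
scene 0 [(np.int32(12), array([275.42, 226.75]), array([ 0.5609, -0.0211,  0.037 ])), (np.int32(14), array([292.5, 225.5]), array([0.5922, 0.0122, 0.037 ]))]
scene 1 [(np.int32(10), array([282. , 232.5]), array([ 0.5869, -0.0248,  0.037 ])), (np.int32(10), array([264.7, 233.7]), array([ 0.5555, -0.0578,  0.037 ]))]
side 0 [(np.int32(12), array([294.67, 213.92]), array([0.5892, 0.0106, 0.037 ])), (np.int32(12), array([292.67, 225.25]), array([ 0.558 , -0.0218,  0.037 ]))]
side 1 [(np.int32(10), array([300.2, 222. ]), array([ 0.5837, -0.0249,  0.037 ])), (np.int32(12), array([298.5, 234. ]), array([ 0.5522, -0.0585,  0.037 ]))]
9.9667 [0.5626 0.0303 0.0519] tx ty tz cm [ 0.01  3.69 -3.18] yaw 4.879441750857371 [-1.5 -0.7  8.3] 0.17120512558300077
```

View pics/m7.png

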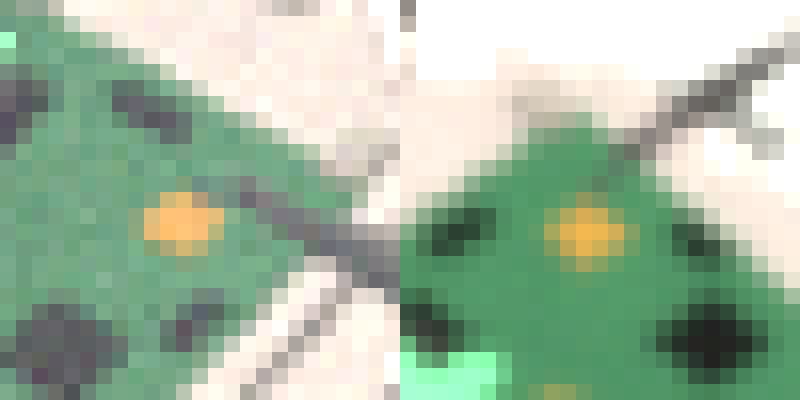

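The square mark is about 2 mm too far in −y, so I'll correct that.

Emit:
carry_out --commands '[{"grip": 1,"tx": 0,"ty": 0.03,"tz": -0.15,"turn": 0},{"grip": 1,"tx": 0,"ty": 0.05,"tz": -0.25,"turn": 0},{"grip": 1,"tx": 0,"ty": 0.05,"tz": -0.25,"turn": 0},{"grip": 1,"tx": 0,"ty": 0.05,"tz": -0.25,"turn": 0},{"grip": 1,"tx": 0,"ty": 0.05,"tz": -0.25,"turn": 0},{"grip": 1,"tx": 0,"ty": 0.05,"tz": -0.25,"turn": 0}]'

```text
time: 10.57
ee_pos: [0.563, 0.0332, 0.0519]
eef_rot: [[0.003, 0.996, 0.085], [0.0, 0.085, -0.996], [-1.0, 0.003, 0.0]]
ft_force: [-1.3, -0.6, 8.7]
width: 0.171
```

```bash
python3 disp.py; python3 go.py .5967 .0651 .0519
```

```text
scene 0 [(np.int32(12), array([275.42, 226.75]), array([ 0.5609, -0.0211,  0.037 ])), (np.int32(14), array([292.5, 225.5]), array([0.5922, 0.0122, 0.037 ]))]
scene 1 [(np.int32(7), array([282.43, 232.14]), array([ 0.587 , -0.0231,  0.037 ])), (np.int32(11), array([265.64, 233.09]), array([ 0.5559, -0.0546,  0.037 ]))]
side 0 [(np.int32(12), array([294.67, 213.92]), array([0.5892, 0.0106, 0.037 ])), (np.int32(12), array([292.67, 225.25]), array([ 0.558 , -0.0218,  0.037 ]))]
side 1 [(np.int32(11), array([299.55, 221.64]), array([ 0.5829, -0.0226,  0.037 ])), (np.int32(12), array([297.67, 233.25]), array([ 0.5519, -0.0548,  0.037 ]))]
10.6667 [0.563  0.0332 0.0519] tx ty tz cm [ 0.01  3.63 -2.89] yaw 4.8942847170971655 [-1.1 -0.4  8.9] 0.17238575555280547
```

Displacement is now within about 1 mm of the target. Dwell, open gently, then lift.

Emit:
carry_out --commands '[{"grip": 1,"tx": 0,"ty": 0,"tz": 0,"turn": 0},{"grip": 1,"tx": 0,"ty": 0,"tz": 0,"turn": 0},{"grip": 0.4,"tx": 0,"ty": 0,"tz": 0,"turn": 0},{"grip": 0.1,"tx": 0,"ty": 0,"tz": 0,"turn": 0},{"grip": -0.2,"tx": 0,"ty": 0,"tz": 0,"turn": 0},{"grip": -0.2,"tx": 0,"ty": 0,"tz": 0,"turn": 0},{"grip": -0.2,"tx": 0,"ty": 0,"tz": 0,"turn": 0},{"grip": -0.2,"tx": -3,"ty": 0,"tz": 0,"turn": 0},{"grip": -0.2,"tx": -6,"ty": 0,"tz": 0,"turn": 0},{"grip": -0.2,"tx": -10,"ty": 0,"tz": 0,"turn": 0},{"grip": -0.2,"tx": -14,"ty": 0,"tz": 0,"turn": 0},{"grip": -0.2,"tx": -17,"ty": 0,"tz": 0,"turn": 0}]'

```text
time: 11.67
ee_pos: [0.5626, 0.0338, 0.2233]
eef_rot: [[0.003, 0.996, 0.086], [0.001, 0.086, -0.996], [-1.0, 0.003, -0.0]]
ft_force: [-0.1, 0.5, 0.0]
width: 0.601
```

```bash
python3 go.py .598 -.115 .22
```

```text
11.6667 [0.5626 0.0338 0.2233] tx ty tz cm [ 0.33  2.25 15.13] yaw 4.911978447257375 [-0.1  0.5  0. ] 0.6009104435707919
```

Emit:
carry_out --commands '[{"grip": -0.2,"tx": 0,"ty": 2.3,"tz": 15,"turn": 0},{"grip": -0.2,"tx": 0,"ty": 2.3,"tz": 15,"turn": 0},{"grip": -0.2,"tx": 0,"ty": 2.3,"tz": 15,"turn": 0},{"grip": -0.2,"tx": 0,"ty": 2.3,"tz": 15,"turn": 0},{"grip": -0.2,"tx": 0,"ty": 2.3,"tz": 15,"turn": 0},{"grip": -0.2,"tx": 0,"ty": 2.3,"tz": 15,"turn": 0},{"grip": -0.2,"tx": 0,"ty": 2.3,"tz": 15,"turn": 0}]'

```text
time: 12.25
ee_pos: [0.5975, -0.1124, 0.2196]
eef_rot: [[-0.001, 0.996, 0.087], [0.001, 0.087, -0.996], [-1.0, -0.001, -0.001]]
ft_force: [-0.3, 0.9, -0.5]
width: 0.598
```

```bash
python3 look.py w8; python3 - <<'E'
from h import *
im=cv2.imread("pics/w8.png"); z=np.load("pics/w8.npz"); m=dict(view=z["view"],camera_matrix=z["K"])
c=proj("wrist",[.5873,-.0225,.042],m); print("tip pred",c); r,q=int(c[1]),int(c[0])
hsv=cv2.cvtColor(im,cv2.COLOR_BGR2HSV); mk=cv2.inRange(hsv,(10,110,60),(35,255,255)); k=np.zeros_like(mk); k[r-70:r+70,q-70:q+70]=1; mk*=k
n,l,st,cc=cv2.connectedComponentsWithStats(mk)
for i in range(1,n):
    if st[i,4]>30: print(st[i],cc[i],np.round(atz("wrist",cc[i][::-1],.037,m),4))
x=im[max(r-20,0):r+30,q-30:q+45]
print("crop off",max(r-20,0),q-30)
cv2.imwrite("pics/w8c.png",cv2.resize(np.clip(x.astype(float)*1.3,0,255).astype(np.uint8),None,fx=10,fy=10,interpolation=cv2.INTER_NEAREST))
E
```

```text
12.25 [ 0.5975 -0.1124  0.2196] [[-0.001, 0.996, 0.087], [0.001, 0.087, -0.996], [-1.0, -0.001, -0.001]] 0.5980090543231734
cam [ 0.59208753 -0.02994482  0.35499446]
stage [129.3 275.1] 0.62 [ 0.589  -0.0541  0.    ]
pointer_tip [ 97.1 275.1] 0.92 [ 0.587  -0.0225  0.042 ]
round_mark [248.6 275.5] 0.7 [ 0.6001 -0.1779  0.037 ]
square_mark [ 96.7 278.3] 0.82 [ 0.5899 -0.0218  0.037 ]
carrier_post [ 20.3 250.9] 0.93 [0.563  0.0338 0.06  ]
lock_axis [253.6 271.6] 0.65 [ 0.5957 -0.1615  0.084 ]
collar_grip [249.9 276.4] 0.58 [ 0.6004 -0.1657  0.066 ]
tip pred [275.38050998  97.12469204]
[270  90  12  13 144] [275.21527778  95.93055556] [ 0.587  -0.0213  0.037 ]
[235 123  12  13 128] [240.4375    128.9765625] [ 0.5559 -0.0542  0.037 ]
crop off 77 245
```

View pics/w8c.png

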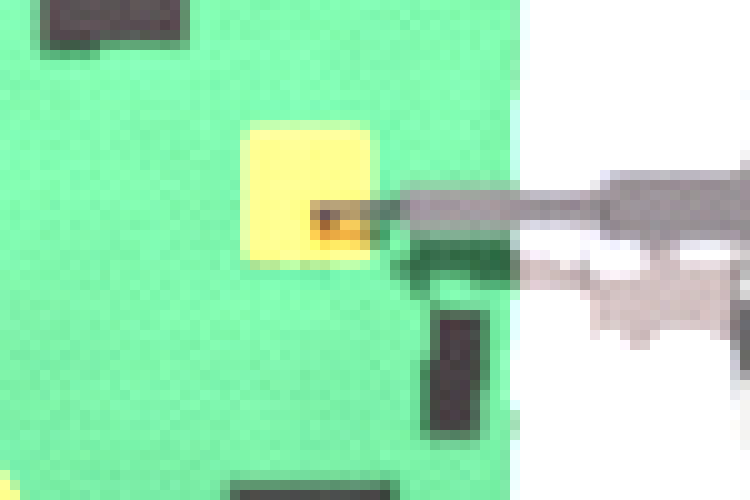

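View pics/w8.png

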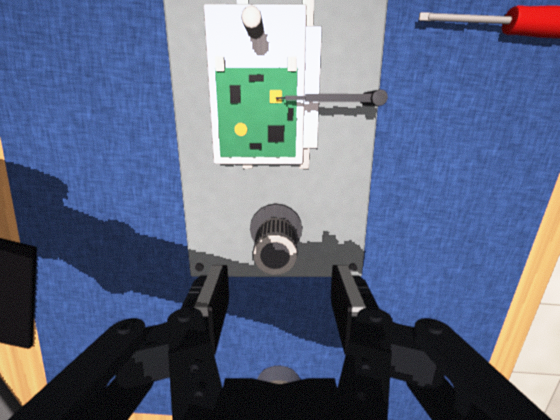

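The wrist view shows the pointer tip at (276,98), lying over the square mark at (275,96). That is about 2 mm off in y and inside the tolerance. Next I'll locate the collar axis.

```bash
python3 - <<'E'
from h import *
z=np.load("pics/w8.npz"); m=dict(view=z["view"],camera_matrix=z["K"])
print("tip",atz("wrist",(98,275.8),.042,m))
for f,guess in(("w8",(276,252)),("w2",(292,256))):
    z=np.load(f"pics/{f}.npz"); m=dict(view=z["view"],camera_matrix=z["K"]); d=z["d"]; K=z["K"];V=z["view"]
    r,c=np.mgrid[guess[1]-32:guess[1]+32,guess[0]-32:guess[0]+32]; D=d[r,c]
    X=np.stack([(c-K[0,2])/K[0,0]*D,(r-K[1,2])/K[1,1]*D,D],-1); W=(X-V[:3,3])@V[:3,:3]
    k=abs(W[...,2]-.084)<.003; p=W[k][:,:2]
    (cx,cy),rad=cv2.minEnclosingCircle(p.astype(np.float32)*1000); print(f,k.sum(),cx,cy,rad, np.median(W[k][:,2]))
s=robot.get_state(); print(s["qpos"])
E
python3 go.py .598 -.163 .06
```

```text
tip [ 0.58774909 -0.02322546  0.042     ]
w8 1395 598.946533203125 -162.29554748535156 20.903453826904297 0.0850459217407383
w2 1361 598.6142578125 -162.29722595214844 20.715042114257812 0.08500429893915036
[-18.6498444   22.24615897  33.28993872  96.05353557 -13.20716332
  65.6502119   23.16377252]
12.65 [ 0.5977 -0.1127  0.2202] tx ty tz cm [16.02 -0.41  5.02] yaw 4.998156977781177 [-0.1 -0.4  0.5] 0.5956885375182823
```

Emit:
carry_out --commands '[{"grip": -0.45,"tx": 3,"ty": -0.3,"tz": 4.95,"turn": -1.0},{"grip": -0.45,"tx": 6,"ty": -0.3,"tz": 4.95,"turn": -1.0},{"grip": -0.45,"tx": 6,"ty": -0.3,"tz": 4.95,"turn": -1.0},{"grip": -0.45,"tx": 6,"ty": -0.3,"tz": 4.95,"turn": -1.0},{"grip": -0.45,"tx": 6,"ty": -0.3,"tz": 4.95,"turn": -1.0},{"grip": -0.45,"tx": 6,"ty": -0.3,"tz": 4.95,"turn": -1.0},{"grip": -0.45,"tx": 6,"ty": -0.3,"tz": 4.95,"turn": -1.0},{"grip": -0.45,"tx": 6,"ty": -0.3,"tz": 4.95,"turn": -1.0},{"grip": -0.45,"tx": 6,"ty": -0.3,"tz": 4.95,"turn": -1.0},{"grip": -0.45,"tx": 6,"ty": -0.3,"tz": 4.95,"turn": -1.0},{"grip": -0.45,"tx": 6,"ty": -0.3,"tz": 4.95,"turn": -1.0},{"grip": -0.45,"tx": 6,"ty": -0.3,"tz": 4.95,"turn": -1.0}]'

```text
time: 13.65
ee_pos: [0.599, -0.163, 0.1601]
eef_rot: [[-0.0, 0.467, 0.884], [-0.0, 0.884, -0.467], [-1.0, -0.0, 0.0]]
ft_force: [0.8, -0.4, 0.7]
width: 0.721
```

```bash
python3 go.py .599 -.1623 .06; python3 - <<'E'
from h import *
print(np.round(robot.get_state()["qpos"],1))
L=[]
for n in("scene","side"):
    im,_=robot.camera(n); c=np.round(proj(n,[.599,-.162,.1])).astype(int)
    L.append(cv2.resize(im[c[1]-50:c[1]+50,c[0]-50:c[0]+50],(400,400),interpolation=cv2.INTER_CUBIC))
cv2.imwrite("pics/m9.png",np.hstack(L))
E
```

```text
13.65 [ 0.599  -0.163   0.1601] tx ty tz cm [10.01  0.06 -0.03] yaw 62.12980580701369 [ 0.8 -0.4  0.7] 0.7210629880966002
[-3.8 24.9 20.  97.7 -9.7 59.1 81.6]
```

View pics/m9.png

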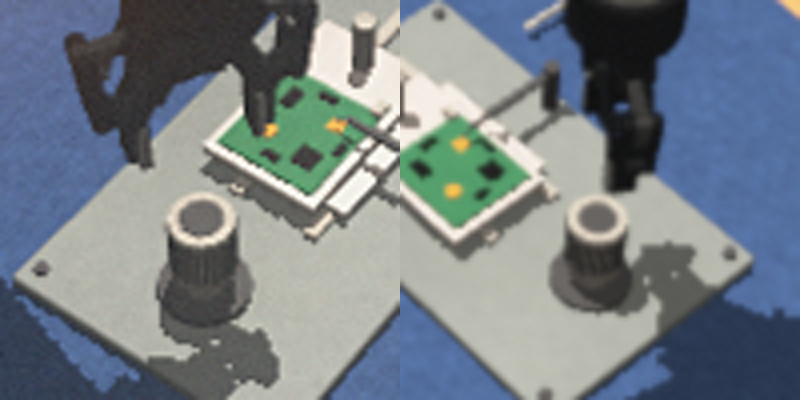

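The gripper is open above the collar in both views, with clearance on every side. Descend and grip.

Emit:
carry_out --commands '[{"grip": -0.45,"tx": 3,"ty": 0.05,"tz": 0,"turn": 0},{"grip": -0.45,"tx": 6,"ty": 0.05,"tz": 0,"turn": 0},{"grip": -0.45,"tx": 9,"ty": 0.05,"tz": 0,"turn": 0},{"grip": -0.45,"tx": 10,"ty": 0.05,"tz": 0,"turn": 0},{"grip": -0.45,"tx": 10,"ty": 0.05,"tz": 0,"turn": 0},{"grip": -0.45,"tx": 10,"ty": 0.05,"tz": 0,"turn": 0},{"grip": -0.1,"tx": 10,"ty": 0.05,"tz": 0,"turn": 0},{"grip": 0.2,"tx": 10,"ty": 0.05,"tz": 0,"turn": 0},{"grip": 1,"tx": 10,"ty": 0.05,"tz": 0,"turn": 0},{"grip": 1,"tx": 10,"ty": 0.05,"tz": 0,"turn": 0},{"grip": 1,"tx": 10,"ty": 0.05,"tz": 0,"turn": 0},{"grip": 1,"tx": 10,"ty": 0.05,"tz": 0,"turn": 0}]' --squeeze 60

```text
time: 14.75
ee_pos: [0.6004, -0.1638, 0.0614]
eef_rot: [[0.003, 0.466, 0.885], [-0.002, 0.885, -0.466], [-1.0, 0.0, 0.004]]
ft_force: [1.0, -3.0, 4.5]
width: 0.477
```

```bash
python3 go.py .599 -.1623 .06
```

```text
14.75 [ 0.6004 -0.1638  0.0614] tx ty tz cm [ 0.14  0.07 -0.2 ] yaw 62.19637684421675 [ 1.  -3.   4.5] 0.47740311398655966
```

Emit:
carry_out --commands '[{"grip": 1,"tx": 0.1,"ty": 0,"tz": 0,"turn": 0},{"grip": 1,"tx": 0.2,"ty": 0,"tz": 0,"turn": 0},{"grip": 1,"tx": 0.3,"ty": 0,"tz": 0,"turn": 0},{"grip": 1,"tx": 0.3,"ty": 0,"tz": 0,"turn": 0},{"grip": 1,"tx": 0.3,"ty": 0,"tz": 0,"turn": 0}]'

```text
time: 15.17
ee_pos: [0.6006, -0.1639, 0.0609]
eef_rot: [[0.003, 0.467, 0.884], [-0.001, 0.884, -0.467], [-1.0, 0.001, 0.003]]
ft_force: [-4.6, -1.3, 20.9]
width: 0.475
```

The collar is resting on its pins at about 20 N. Ease off slightly and turn.

Emit:
carry_out --commands '[{"grip": 1,"tx": -0.1,"ty": 0,"tz": 0,"turn": 0.044},{"grip": 1,"tx": -0.1,"ty": 0,"tz": 0,"turn": 0.088},{"grip": 1,"tx": -0.1,"ty": 0,"tz": 0,"turn": 0.132},{"grip": 1,"tx": -0.1,"ty": 0,"tz": 0,"turn": 0.176},{"grip": 1,"tx": -0.1,"ty": 0,"tz": 0,"turn": 0.22},{"grip": 1,"tx": -0.1,"ty": 0,"tz": 0,"turn": 0.264},{"grip": 1,"tx": -0.1,"ty": 0,"tz": 0,"turn": 0.308},{"grip": 1,"tx": -0.1,"ty": 0,"tz": 0,"turn": 0.352},{"grip": 1,"tx": -0.1,"ty": 0,"tz": 0,"turn": 0.396},{"grip": 1,"tx": -0.1,"ty": 0,"tz": 0,"turn": 0.44},{"grip": 1,"tx": -0.1,"ty": 0,"tz": 0,"turn": 0.484},{"grip": 1,"tx": -0.1,"ty": 0,"tz": 0,"turn": 0.528}]'

```text
time: 16.17
ee_pos: [0.5995, -0.1652, 0.061]
eef_rot: [[0.002, 0.85, 0.527], [-0.002, 0.527, -0.85], [-1.0, 0.0, 0.003]]
ft_force: [-5.5, -4.3, 16.1]
width: 0.476
```

```bash
python3 go.py .599 -.1623 .06; python3 -c "
from rig import robot;import numpy as np;s=robot.get_state();print(np.round(s['wrist_torque'],2),np.round(s['qpos'],1))"
```

```text
16.1667 [ 0.5995 -0.1652  0.061 ] tx ty tz cm [ 0.09  0.11 -0.27] yaw 31.804302314586813 [-5.5 -4.3 16.1] 0.4757855868163256
[-0.75  0.98  0.16] [ -7.5  32.9  25.6 102.  -18.   49.   58.2]
```

Emit:
carry_out --commands '[{"grip": 1,"tx": 0,"ty": 0,"tz": 0,"turn": 0.044},{"grip": 1,"tx": 0,"ty": 0,"tz": 0,"turn": 0.088},{"grip": 1,"tx": 0,"ty": 0,"tz": 0,"turn": 0.132},{"grip": 1,"tx": 0,"ty": 0,"tz": 0,"turn": 0.176},{"grip": 1,"tx": 0,"ty": 0,"tz": 0,"turn": 0.22},{"grip": 1,"tx": 0,"ty": 0,"tz": 0,"turn": 0.264},{"grip": 1,"tx": 0,"ty": 0,"tz": 0,"turn": 0.308},{"grip": 1,"tx": 0,"ty": 0,"tz": 0,"turn": 0.352},{"grip": 1,"tx": 0,"ty": 0,"tz": 0,"turn": 0.396},{"grip": 1,"tx": 0,"ty": 0,"tz": 0,"turn": 0.44},{"grip": 1,"tx": 0,"ty": 0,"tz": 0,"turn": 0.484},{"grip": 1,"tx": 0,"ty": 0,"tz": 0,"turn": 0.528}]'

```text
time: 17.17
ee_pos: [0.598, -0.1658, 0.0609]
eef_rot: [[-0.001, 1.0, 0.027], [-0.002, 0.027, -1.0], [-1.0, -0.001, 0.002]]
ft_force: [-6.7, -3.7, 20.3]
width: 0.468
```

```bash
python3 go.py .599 -.1623 .06; python3 -c "
from rig import robot;import numpy as np;s=robot.get_state();print(np.round(s['wrist_torque'],2),np.round(s['qpos'],1))"
```

```text
17.1667 [ 0.598  -0.1658  0.0609] tx ty tz cm [ 0.09  0.11 -0.34] yaw 1.528083267437894 [-6.7 -3.7 20.3] 0.4678847536301726
[-0.84  1.69  0.23] [-12.7  34.7  33.2 102.2 -23.7  50.2  32.8]
```

Emit:
carry_out --commands '[{"grip": 1,"tx": 0,"ty": 0,"tz": 0,"turn": 0.044},{"grip": 1,"tx": 0,"ty": 0,"tz": 0,"turn": 0.088},{"grip": 1,"tx": 0,"ty": 0,"tz": 0,"turn": 0.132},{"grip": 1,"tx": 0,"ty": 0,"tz": 0,"turn": 0.176},{"grip": 1,"tx": 0,"ty": 0,"tz": 0,"turn": 0.22},{"grip": 1,"tx": 0,"ty": 0,"tz": 0,"turn": 0.264},{"grip": 1,"tx": 0,"ty": 0,"tz": 0,"turn": 0.308},{"grip": 1,"tx": 0,"ty": 0,"tz": 0,"turn": 0.352},{"grip": 1,"tx": 0,"ty": 0,"tz": 0,"turn": 0.396},{"grip": 1,"tx": 0,"ty": 0,"tz": 0,"turn": 0.44},{"grip": 1,"tx": 0,"ty": 0,"tz": 0,"turn": 0.484},{"grip": 1,"tx": 0,"ty": 0,"tz": 0,"turn": 0.528}]'

```text
time: 18.17
ee_pos: [0.5963, -0.1656, 0.0581]
eef_rot: [[-0.005, 0.877, -0.48], [-0.003, -0.48, -0.877], [-1.0, -0.002, 0.005]]
ft_force: [-6.0, -5.1, 6.7]
width: 0.476
```

```bash
python3 go.py .599 -.1623 .06; python3 -c "
from rig import robot;import numpy as np;s=robot.get_state();print(np.round(s['wrist_torque'],2),np.round(s['qpos'],1))"
```

```text
18.1667 [ 0.5963 -0.1656  0.0581] tx ty tz cm [-0.19  0.08 -0.42] yaw -28.669403529232053 [-6.  -5.1  6.7] 0.4757658673750661
[-1.25  1.1   0.85] [-17.7  37.3  40.6 102.5 -29.8  51.7   7.6]
```

It dropped: z fell by about 3 mm and the force fell with it. Relieve the twist a little and push home.

Emit:
carry_out --commands '[{"grip": 1,"tx": 0.1,"ty": 0,"tz": 0,"turn": -0.03},{"grip": 1,"tx": 0.2,"ty": 0,"tz": 0,"turn": -0.05},{"grip": 1,"tx": 0.3,"ty": 0,"tz": 0,"turn": -0.05},{"grip": 1,"tx": 0.4,"ty": 0,"tz": 0,"turn": -0.05},{"grip": 1,"tx": 0.5,"ty": 0,"tz": 0,"turn": -0.05},{"grip": 1,"tx": 0.5,"ty": 0,"tz": 0,"turn": -0.05},{"grip": 1,"tx": 0.5,"ty": 0,"tz": 0,"turn": -0.05}]'

```text
time: 18.75
ee_pos: [0.5965, -0.1656, 0.0541]
eef_rot: [[-0.004, 0.901, -0.435], [-0.002, -0.435, -0.901], [-1.0, -0.003, 0.004]]
ft_force: [-8.1, -5.0, 12.1]
width: 0.474
```

```bash
python3 go.py .599 -.1623 .06; python3 -c "
from rig import robot;import numpy as np;s=robot.get_state();print(np.round(s['wrist_torque'],2),np.round(s['qpos'],1))"
```

```text
18.75 [ 0.5965 -0.1656  0.0541] tx ty tz cm [-0.59  0.07 -0.4 ] yaw -25.772582630986925 [-8.1 -5.  12.1] 0.4735865261419682
[-1.    1.42  0.08] [-17.   37.3  39.6 102.6 -29.5  51.1  10.2]
```

Emit:
carry_out --commands '[{"grip": 1,"tx": 0.1,"ty": 0,"tz": 0,"turn": 0},{"grip": 1,"tx": 0.2,"ty": 0,"tz": 0,"turn": 0},{"grip": 1,"tx": 0.3,"ty": 0,"tz": 0,"turn": 0},{"grip": 1,"tx": 0.3,"ty": 0,"tz": 0,"turn": 0},{"grip": 1,"tx": 0.3,"ty": 0,"tz": 0,"turn": 0},{"grip": 1,"tx": 0.3,"ty": 0,"tz": 0,"turn": 0}]'

```text
time: 19.25
ee_pos: [0.5966, -0.1657, 0.0538]
eef_rot: [[-0.004, 0.9, -0.435], [-0.0, -0.435, -0.9], [-1.0, -0.003, 0.002]]
ft_force: [-12.7, -2.0, 28.9]
width: 0.473
```

```bash
python3 go.py .599 -.1623 .06; python3 - <<'E'
from h import *
robot.camera("wrist")
for n in("scene","side"):
    im,_=robot.camera(n); c=np.round(proj(n,[.595,-.09,.05])).astype(int)
    cv2.imwrite(f"pics/{n}10.png",cv2.resize(im[c[1]-50:c[1]+50,c[0]-60:c[0]+60],None,fx=6,fy=6,interpolation=cv2.INTER_CUBIC))
E
python3 disp.py
```

```text
19.25 [ 0.5966 -0.1657  0.0538] tx ty tz cm [-0.62  0.06 -0.41] yaw -25.78495519521561 [-12.7  -2.   28.9] 0.4725025554756442
scene 0 [(np.int32(12), array([275.42, 226.75]), array([ 0.5609, -0.0211,  0.037 ])), (np.int32(14), array([292.5, 225.5]), array([0.5922, 0.0122, 0.037 ]))]
scene 1 [(np.int32(14), array([282.86, 231.93]), array([ 0.5874, -0.0218,  0.037 ])), (np.int32(12), array([265.5, 233. ]), array([ 0.5555, -0.0546,  0.037 ]))]
side 0 [(np.int32(12), array([294.67, 213.92]), array([0.5892, 0.0106, 0.037 ])), (np.int32(12), array([292.67, 225.25]), array([ 0.558 , -0.0218,  0.037 ]))]
side 1 [(np.int32(12), array([299.75, 221.58]), array([ 0.5836, -0.0228,  0.037 ])), (np.int32(12), array([297.67, 233.25]), array([ 0.5519, -0.0548,  0.037 ]))]
```

View pics/scene10.png

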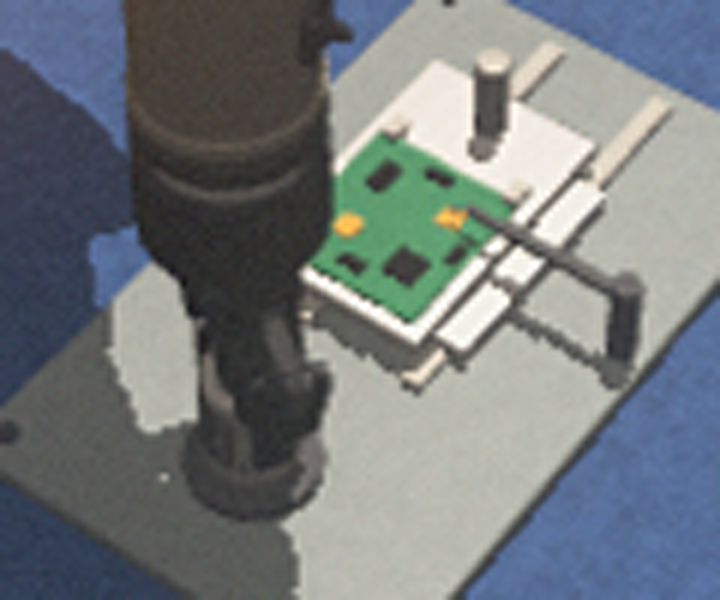

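View pics/side10.png

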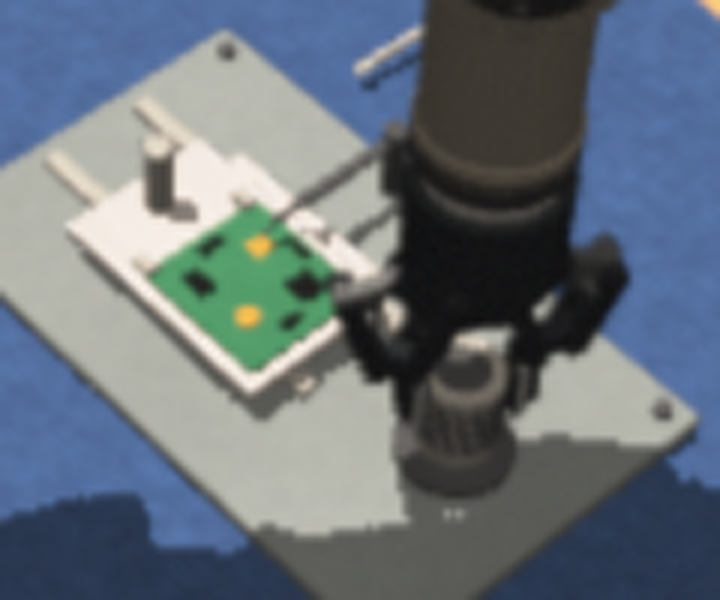

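Both views show the gripper on the collar, with the square mark still under the pointer. I'll check the collar top's height by depth: released 84 mm, home 75 mm.

```bash
python3 - <<'E'
from h import *
im,d=robot.camera("side"); m=robot.camera_model("side");K=np.array(m["camera_matrix"]);V=np.array(m["view"])
d0=np.load("pics/side0.npy")
def W(d):
    r,c=np.mgrid[0:420,0:560]; X=np.stack([(c-K[0,2])/K[0,0]*d,(r-K[1,2])/K[1,1]*d,d],-1); return (X-V[:3,3])@V[:3,:3]
for n,D in(("start",d0),("now",d)):
    w=W(D); k=(np.hypot(w[...,0]-.597,w[...,1]+.164)<.03)&(w[...,2]>.03)&(w[...,2]<.1)
    if n=="now":
        hsv=im.max(2)
    z=w[...,2][k]*1000; h,e=np.histogram(z,np.arange(30,100,2)); print(n,[(int(a),int(b)) for a,b in zip(e,h)])
    c=np.round(proj("side",[.599,-.162,.078])).astype(int); np.set_printoptions(linewidth=200)
    print((w[c[1]-9:c[1]+7,c[0]-9:c[0]+10,2]*1000).astype(int))
s=robot.get_state();print(s["time"],np.round(s["ft_force"],1),s["ee_pos"])
E
```

```text
start [(30, 0), (32, 0), (34, 4), (36, 5), (38, 4), (40, 3), (42, 7), (44, 8), (46, 3), (48, 4), (50, 4), (52, 13), (54, 4), (56, 3), (58, 10), (60, 8), (62, 5), (64, 9), (66, 9), (68, 3), (70, 5), (72, 3), (74, 15), (76, 7), (78, 8), (80, 11), (82, 35), (84, 59), (86, 40), (88, 3), (90, 1), (92, 0), (94, 0), (96, 0)]
[[  12   16   14   10    8   12   11   12    9   16   14   12   11   13   15   16   12   14   15]
 [  13   11   15   14   19   11   13   12   12   11   11   16   14   13   14   11   14   15   13]
 [  16   12   15    7   12   15   14   16   12   11   10   14   14   14   15    7   14   12   13]
 [  15   12    6   10   12   84   83   82   84   84   85   87   85   11   11    8    9   11   14]
 [  17   16   12    9   84   79   81   85   84   86   84   86   83   85   10   14   12   10   11]
 [  13   17   14   80   87   86   85   85   87   85   87   86   82   87   82   12   10   14   11]
 [  10   11   86   85   87   83   84   85   83   85   86   84   84   86   86   85   11   15   13]
 [  12   11   84   83   87   85   84   82   87   83   85   85   86   86   81   82   86   10   
[... 2037 characters left out ...]
  75   75   75   76   80   73   74   76   82   85]
 [ 102   98  100   97   75   78   72   76   71   77   76   75   75   75   76   79   72   80   81]
 [  95   93   95   92   74   78   75   79   77   77   72   73   79   77   75   74   70   75   83]
 [  89   96   89   73   74   77   74   79   77   75   76   74   74   74   76   73   66   73   76]
 [  85   81   84   85   76   75   75   74   77   73   78   76   77   76   72   76   61   75   73]
 [  74   81   78   79   74   77   75   76   73   74   73   74   74   77   76   69   58   70   73]
 [  69   77   73   68   72   73   77   75   77   75   73   70   75   74   68   68   60   63   66]]
19.55 [-12.5  -1.9  28.8] [ 0.5966221 -0.1657277  0.0538299]
```

The collar top went from about 84.9 mm to 75.4 mm, so it is fully home. It is still gripped with a steady push of about 29 N. Handing in.

```bash
python3 - <<'E'
from rig import robot
print(robot.sign_off()); s=robot.get_state(); print(s["time"],s["ee_pos"],s["ft_force"],s["width"])
E
```

```text
the job is handed in; nothing more can be done
None
the job is handed in; nothing more can be done
```

I moved the carrier by its post so the round mark, then the square mark, stopped under the pointer. I then gripped the collar, turned it about 90° until it dropped over the pins, and pushed it home. I handed the job in at 19.6 s, still gripping the collar and holding it down; no verdict is reported.

**Last checks:**
- **Round mark:** by the scene and side cameras it stopped about 1 mm from the tip. The gripper hid it from the wrist camera, so there was no close-up check.
- **Square mark:** a wrist picture taken after I let go of the post put it about 2 mm from the tip, inside the 4 mm limit. The scene and side pictures agreed to 1–2 mm, and with the collar home they showed no movement beyond about 1 mm of noise.
- **Collar:** its top went from about 85 to 75 mm by depth, so it is fully home. The push was a steady 29 N or so, with the jaws closed on the collar at about 40 mm.
- **Imperfect:** gripping the post shifted the carrier about 2 mm, which I corrected. While turning the collar, the grip sat a few mm off its axis. That left a sideways force of up to about 13 N, which I did not remove.
- **Bystanders:** I did not measure the mug, bottle, phone or screwdriver at the end. I never went near them, and I saw no contact.

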